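# Back the strip feeder off by one notch

## Robot

A 6-joint arm with a two-finger parallel gripper is mounted at the origin on the work surface. World frame = base frame: x ahead of the robot, y to its left, z up, the work surface at z = 0. Lengths are in m, angles in rad, forces in N, time in s.
With the tool pointing down it reaches from about 0.225 to 0.875 m from the base axis. Payload 3.4 kg.
Tool frame: the origin (TCP) lies between the finger pads; the fingertips stand 8 mm ahead of it and the grasp point (between the pads) lies 11 mm behind it; z points along the fingers, y is the line along which they close (so a half turn about z gives the same grasp; the last joint's range is limited). The gripper opens to 85 mm and grips with 20 to 120 N. Pads are 22 mm wide; open, the fingers measure 114 mm over their backs; the gripper's body (76 mm by 85 mm) begins 54 mm behind the grasp point. The pads swing forward as they close: fully open they stand 13 mm farther back than shut.
Start: joints at [1.058, 0.276, 1.505, -0, 1.361, -0.121], TCP at [0.22, 0.531, 0.239] pointing down, gripper open.
Joint ranges: [-2.89, 2.89], [-0.75, 2.08], [0.22, 2.7], [-1.18, 4.32], [0.11, 2.71], [-2.7, 2.7]. Speed limits (rad/s): [2.57, 2.57, 3.14, 3.14, 3.14, 3.14].

## Interface

Orientations are given as a unit quaternion [w, x, y, z].
In Python, from rig import manip, optics, finder gives the robot as it stands.
- The arm moves only by the tool servo_tool, never from a script. Its argument "increments" is a list of rows, each a list of 7 numbers: the shift along the tool's x, y, z in cm, then the turn, a rotation vector about the tool's x, y, z in degrees, then the closure, from -1 (fully open) to 1 (shut). In form: [[x, y, z, rx, ry, rz, gripper], ...]. A call has exactly 5 rows; each row shifts and turns the commanded pose from where the row before left it, along the tool's axes as they then stand; what a row does not reach is not made up. A row lasts 1/10 s, in which the tool goes at most 50 mm and 8.59 degrees, less where a joint would pass 70% of its speed; a pose out of reach is approached as far as the arm can. A call is refused whole if a number of a shift passes 5 or a number of a turn 8.59, either way. A call with a gripper value outside its range is refused whole. The fingers move at their own pace and stop on an object; "squeeze" is the grip in N (left out, the last holds). Time passes only in rows, so rows that do not move let the fingers close, or fill a call up. It gives the time, the measured TCP pose, the force, the opening and the grip force at its end, in the units of the state.
- manip.get_state(): the state, without advancing time (a new reading comes with each control period).
- optics.get_image(name): name is "scene" or "top"; returns the picture (384x512x3 uint8, red, green, blue); there is no depth.
- optics.get_calibration(name): a dict with "fov_y" (degrees; the focal length in pixels is half the picture's height over the tangent of half this angle, whatever the lens; pixels are square), "cx", "cy" (the principal point, pixels), "dist_coeffs" ([k1, k2, p1, p2, k3] as OpenCV has them; the pictures are not rectified), "world_to_cam" (4x4, takes a point from world to camera coordinates). Camera axes: x right, y down, z forward; pixel columns grow to the right and rows downward; lengths in m; the calibration is good to about 2 mm. A picture is of the moment at which its call begins. get_calibration takes no time and is no camera call.
- manip.sign_off(): hands the job in; it is judged then, once.
Trained networks look in the newest picture that a camera, given by its name, has taken for a name from the list of things; names that differ only in an ending like _2 or _b are one class to them, and where a whole thing is asked for, a point or a joint stands for the part that bears it (a point fixed in the world has none). Each returns a list of dicts, best first, with "p" (0 to 1); they miss things now and then, are a little off and sometimes report something else, mostly with a low value. They report only what shows in the picture. A call takes as long as a camera call.
- finder.silhouettes(label, camera): "region" (384x512 bool, what is visible of it) and "box" ([centre column, centre row, width, height] in pixels, round what is visible of it).
- finder.tip_of(label, camera): "at" ([column, row] in pixels: a listed point, or the origin of a listed thing).
The state is a dict: "clock": time; "qpos": joint angles; "qd": joint speeds; "effort": joint torques, N m; "position": TCP position; "ee_rot": TCP orientation; "contact_force": force on the tool from outside, world axes, zero at the start; "moment": the same for the moment, N m; "width": finger opening in m; "gripper_force": force on a finger pad.
Only numpy, scipy, OpenCV 4.12 (cv2) and the standard library are available. Lean on these libraries where they do the work, as an engineer would, in place of code of your own. Each camera call takes 0.05 s, during which the arm holds its last target. There are 200 camera calls.

## Task

The aluminium strip in the blue feeder has been fed one notch too far. With a fingertip, lift the red pawl out of the toothed wheel by pushing its horn over (it stays up by itself), push a hand spoke to turn the wheel back exactly one notch, its top moving towards the pawl's pivot, and then push the pawl fully down again so that its nose sits in the next gap. Only push, gently: do not squeeze the pawl or the spokes, and leave the tins, tools, bottle and slats where they are.

Things in the scene. Friction and masses are not known exactly. Their poses are not given: they have to be found in the camera images.
- feeder: blue strip feeder bolted to the bench, base plate 12 mm thick, x -130 to +80, y -155 to +165 mm. Origin: underside of the plate, below the wheel's middle; z up. Two blue side plates with the roller (x -120 to -30 mm, up to 177 mm high; pawl bracket to 218 mm at y 78 to 112 mm), then toothed wheel and red pawl (both 12 mm thick, at x = -10 mm), then hand spokes (x = +50 mm)
- wheel_center (a point): on the wheel's axis, which runs along feeder x 120 mm above the bench, in the middle of the brass toothed wheel: 10 teeth 9 mm thick, root radius 54 mm, tips at 68 mm. The strip under the roller moves with the wheel
- wheel (a joint): wheel angle, rad; one notch = 0.628. At 0 (start: within 0.08) the pawl's nose is mid-gap, with 0.165 free play each way; the middle of the next gap back is -0.628. Negative = backward: the wheel's top moves to feeder +y, towards the pawl's pivot; the lowered pawl blocks this. Friction-braked: it stays where left; about 2 to 3 N at a spoke's end turns it
- pawl_pivot (a point): pivot of the red pawl, along feeder x, at feeder (-10, 95, 195) mm. With the pawl down, its arm (12 mm thick) runs level from here to feeder -y for 99 mm over the wheel, an 8 mm wide nose pointing down at its end, and its horn (a straight stem with a crossbar) stands straight up from here
- pawl (a joint): pawl angle, rad. 0 = fully down on its stop, nose between two teeth; positive = lifted, up to 1.1; clear of the teeth from about 0.2. Pushing the horn to feeder +y lifts the nose; pushing it to -y, or pressing the arm down, lowers it. The pivot is stiff: the pawl stays where it is left, and needs about 1 to 4 N at the horn
- pawl_horn (a point): middle of the red round crossbar (11 mm diameter, 46 mm long along feeder x, from feeder x -28 to +18 mm) on top of the pawl's horn, 55 mm from the pivot; at pawl 0 it is 250 mm above the bench
- pawl_nose (a point): middle of the lower end of the pawl's nose
- spoke0 (a point): centre of the yellow ball (19 mm) on the end of a steel hand spoke (12 mm diameter), 100 mm from the wheel's axis; five spokes 72 degrees apart. At wheel 0 this one points up, leaning 18 degrees to feeder -y, its ball 215 mm above the bench; one notch back it leans 18 degrees to +y
- spoke1 (a point): centre of the yellow ball (19 mm) on the end of a steel hand spoke (12 mm diameter), 100 mm from the wheel's axis; five spokes 72 degrees apart, this one 72 degrees on from spoke0, turning from up towards feeder -y
- spoke2 (a point): centre of the yellow ball (19 mm) on the end of a steel hand spoke (12 mm diameter), 100 mm from the wheel's axis; five spokes 72 degrees apart, this one 144 degrees on from spoke0, turning from up towards feeder -y
- spoke3 (a point): centre of the yellow ball (19 mm) on the end of a steel hand spoke (12 mm diameter), 100 mm from the wheel's axis; five spokes 72 degrees apart, this one 216 degrees on from spoke0, turning from up towards feeder -y
- spoke4 (a point): centre of the yellow ball (19 mm) on the end of a steel hand spoke (12 mm diameter), 100 mm from the wheel's axis; five spokes 72 degrees apart, this one 288 degrees on from spoke0, turning from up towards feeder -y
- rivet_tin: small white open tin, 72 mm across, 55 mm tall; origin under its centre. Bystander
- paint_tin: grey open tin, 76 mm across, 70 mm tall; origin under its centre. Bystander
- screwdriver: screwdriver, 190 mm, lying flat along its x. Bystander
- hammer: hammer, 280 mm, lying flat along its x. Bystander
- bottle: green bottle, 80 mm across, 270 mm tall, standing; origin under its centre. Bystander
- slats: bundle of four aluminium slats, 300 mm long along its x, 37 mm wide, 12 mm tall. Bystander
- riveter: hand riveter with two red handles, about 260 x 110 x 24 mm, lying flat. Bystander

How it is judged:
By the outcome, as a careful person would: the job done as asked, in the order asked, and still so for the second after the job is handed in, with the robot touching nothing.
It also fails if it takes over 64 s, if anything falls off the work surface, if the arm or the gripper's body presses on something with over 40 N, if the wrist force passes 120 N, or if a joint passes its speed limit or range.

## Working session

There is one attempt and no reset: what is moved stays moved. The work goes in short steps, Python scripts to look and compute and a tool call to move; the robot and the scene stay as the last step left them, time stands still between calls to the robot, and variables do not carry over. Pictures are saved under pics/ and viewed, at most 10 in all, crops included, and the job is handed in when it is done.

Besides the shell and the picture viewer there is one more tool, called after "Call:" as name(argument=value, ...) on one line, values as JSON. servo_tool: Moves the arm, as the interface text tells. Its arguments: {"type":"object","properties":{"increments":{"type":"array","items":{"type":"array","items":{"type":"number"}}},"squeeze":{"type":"number"}},"required":["increments"]}

```bash
mkdir -p pics
cat > h.py <<'E'
import numpy as np, cv2
from rig import manip, optics, finder
def cal(n):
    c=optics.get_calibration(n); f=192/np.tan(np.radians(c["fov_y"]/2))
    K=np.array([[f,0,c["cx"]],[0,f,c["cy"]],[0,0,1.]]); return K,np.array(c["dist_coeffs"],float),np.array(c["world_to_cam"])
def proj(n,P):
    K,d,T=cal(n); return cv2.projectPoints(np.array(P,float).reshape(-1,3),cv2.Rodrigues(T[:3,:3])[0],T[:3,3],K,d)[0].reshape(-1,2)
def ray(n,uv):
    K,d,T=cal(n); p=cv2.undistortPoints(np.array([[uv]],float),K,d)[0,0]; R=T[:3,:3]
    return -R.T@T[:3,3], R.T@np.array([p[0],p[1],1])
def at_z(n,uv,z):
    o,r=ray(n,uv); return o+r*(z-o[2])/r[2]
def snap(n,name=None):
    im=optics.get_image(n)
    if name: cv2.imwrite(f"pics/{name}.png",im[:,:,::-1])
    return im
E
python3 - <<'E'
from h import *
np.set_printoptions(precision=3,suppress=True)
a=snap("scene","s0");b=snap("top","t0")
cv2.imwrite("pics/both0.png",cv2.resize(np.hstack([a,b])[:,:,::-1],(800,300),interpolation=cv2.INTER_AREA))
for c in("scene","top"):
    K,d,T=cal(c); print(c,K[0,0],-T[:3,:3].T@T[:3,3],T[2,:3])
    for l in("wheel_center","pawl_pivot","pawl_horn","pawl_nose","spoke0","spoke1","spoke2","spoke3","spoke4","feeder"):
        print(l,[(np.round(q["at"],1).tolist(),round(q["p"],2)) for q in finder.tip_of(l,c)[:3]])
s=manip.get_state();print(s)
E
```

```text
scene 473.8305758581987 [1.035 0.949 1.347] [-0.321 -0.594 -0.738]
wheel_center [([246.8, 199.2], 0.71)]
pawl_pivot [([263.9, 206.1], 0.92)]
pawl_horn [([262.6, 204.8], 0.64)]
pawl_nose [([247.4, 187.2], 0.56)]
spoke0 [([224.8, 178.9], 0.93), ([215.6, 192.5], 0.86), ([240.7, 212.5], 0.83)]
spoke1 [([224.8, 178.9], 0.93), ([215.6, 192.5], 0.86), ([240.7, 212.5], 0.83)]
spoke2 [([224.8, 178.9], 0.93), ([215.6, 192.5], 0.86), ([240.7, 212.5], 0.83)]
spoke3 [([224.8, 178.9], 0.93), ([215.6, 192.5], 0.86), ([240.7, 212.5], 0.83)]
spoke4 [([224.8, 178.9], 0.93), ([215.6, 192.5], 0.86), ([240.7, 212.5], 0.83)]
feeder []
top 412.133758590597 [0.378 0.009 1.578] [ 0.108 -0.006 -0.994]
wheel_center [([243.8, 178.3], 0.7)]
pawl_pivot [([210.2, 180.6], 0.77)]
pawl_horn [([213.4, 184.4], 0.65)]
pawl_nose [([243.5, 183.4], 0.65), ([132.1, 181.2], 0.3)]
spoke0 [([219.9, 162.0], 0.93), ([251.7, 159.1], 0.87), ([216.9, 170.1], 0.75)]
spoke1 [([219.9, 162.0], 0.93), ([251.7, 159.1], 0.87), ([216.9, 170.1], 0.75)]
spoke2 [([219.9, 162.0], 0.93), ([251.7, 159.1], 0.87), ([216.9, 170.1], 0.75)]
spoke3 [([219.9, 162.0], 0.93), ([251.7, 159.1], 0.87), ([216.9, 170.1], 0.75)]
spoke4 [([219.9, 162.0], 0.93), ([251.7, 159.1], 0.87), ([216.9, 170.1], 0.75)]
feeder [([243.9, 183.9], 0.63)]
{'clock': 1.1, 'qpos': array([ 1.058,  0.276,  1.505, -0.   ,  1.361, -0.121]), 'qd': array([ 0.001, -0.   ,  0.001, -0.   ,  0.002, -0.001]), 'effort': array([  0.   , -41.668, -24.609,   0.   ,   0.   ,   0.   ]), 'position': array([0.22 , 0.531, 0.239]), 'ee_rot': array([0.   , 0.195, 0.981, 0.   ]), 'contact_force': array([-0.9  , -0.203,  0.13 ]), 'moment': array([ 0.009, -0.015,  0.009]), 'gripper_force': 0.0, 'width': 0.0857192268337661}
```

View pics/s0.png

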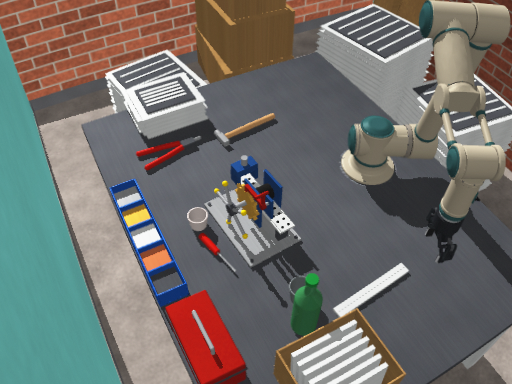

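View pics/t0.png

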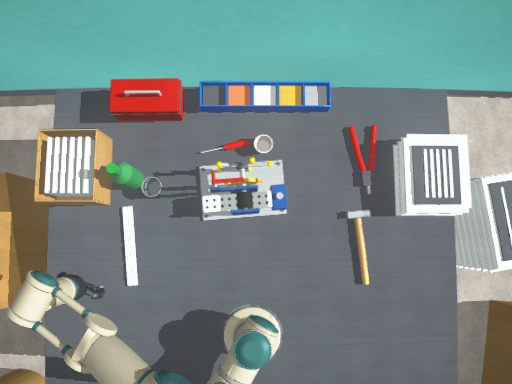

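The scene view shows the feeder at about (250,205), with its spokes on the far side from the robot. In the top view it is at about (243,190), with the red pawl horn near (213,182) and the spokes' balls at row ~160. So feeder +y is about world +y. Next I fit the feeder pose and the joint angles.

```bash
cat >> h.py <<'E'
from scipy.optimize import least_squares
def rx(P,yaw,x,y):
    c,s=np.cos(yaw),np.sin(yaw); P=np.atleast_2d(P); return np.c_[x+c*P[:,0]-s*P[:,1],y+s*P[:,0]+c*P[:,1],P[:,2]]
def balls(w):
    a=np.radians(18+72*np.arange(5))+w   # from up towards -y
    return np.c_[np.full(5,.05),-.1*np.sin(a),.12+.1*np.cos(a)]
def pawlpts(q): # rotation: horn +y when lifted
    c,s=np.cos(q),np.sin(q); R=lambda y,z:[-.01,.095+c*y+s*z,.195-s*y+c*z]
    return {"pawl_horn":R(0,.055),"pawl_nose":R(-.095,-.03)}
E
python3 - <<'E'
from h import *
np.set_printoptions(precision=4,suppress=True)
obs=[];sp=[]
for c in("scene","top"):
    snap(c)
    for l in("wheel_center","pawl_pivot","pawl_horn"):
        for q in finder.tip_of(l,c)[:1]: obs.append((c,l,q["at"],q["p"]))
    for q in finder.tip_of("spoke0",c): 
        print(c,np.round(q["at"],1),q["p"])
        if q["p"]>.5: sp.append((c,q["at"]))
    for l in("feeder","pawl","wheel"):
        for q in finder.silhouettes(l,c)[:1]: print(c,l,q["box"],q["p"])
def res(v,full=False):
    x,y,yaw,w=v; r=[]
    L={"wheel_center":[-.01,0,.12],"pawl_pivot":[-.01,.095,.195],**pawlpts(0)}
    for c,l,a,p in obs: r.append(proj(c,rx(L[l],yaw,x,y))[0]-a)
    B={c:proj(c,rx(balls(w),yaw,x,y)) for c in("scene","top")}
    for c,a in sp:
        d=B[c]-a; r.append(d[np.argmin((d**2).sum(1))])
    return np.array(r) if full else np.array(r).ravel()
P=at_z("top",[243.8,178.3],.12);print(P)
best=min((least_squares(res,[P[0],P[1],yw,w],loss="soft_l1",f_scale=2) for yw in(-.2,0,.2) for w in(-.05,.05)),key=lambda o:o.cost)
print(best.x,best.cost); print([o[:2] for o in obs]);print(res(best.x,True))
E
```

```text
scene [245.2 239.3] 0.94
scene [241.6 212.5] 0.94
scene [230.3 178.7] 0.81
scene [229.  218.1] 0.75
scene [214.  190.1] 0.59
scene feeder [254.0, 211.2, 95.8, 113.9] 0.86
scene pawl [251.8, 209.4, 96.4, 110.6] 0.64
scene wheel [243.1, 209.2, 59.5, 61.6] 0.81
top [269.6 161.3] 0.72
top [219.2 167.6] 0.7
top [219.2 166.7] 0.69
top [247.  168.1] 0.63
top [251.7 161.7] 0.57
top [209.2 183.1] 0.27
top feeder [244.3, 190.6, 87.8, 58.0] 0.73
top pawl [228.3, 176.4, 29.5, 17.8] 0.46
top wheel [245.1, 183.5, 51.1, 51.6] 0.76
[0.5759 0.0294 0.12  ]
[0.5765 0.0355 0.059  0.0531] 124.92863870308985
[('scene', 'wheel_center'), ('scene', 'pawl_horn'), ('top', 'wheel_center'), ('top', 'pawl_pivot'), ('top', 'pawl_horn')]
[[ 2.3241  1.8448]
 [ 0.8447 -0.7755]
 [23.9359 15.8029]
 [ 3.9333 -0.1662]
 [-3.4261 -5.4784]
 [-1.7029 -3.4727]
 [ 0.5144 -0.0093]
 [-6.2007  4.3553]
 [-1.329   3.0439]
 [ 2.2422  0.37  ]
 [-0.6012  1.6507]
 [-0.1821  0.5277]
 [-0.1821  1.4277]
 [ 1.5343  0.0807]
 [-0.3213 -2.6663]]
```

```bash
cat >> h.py <<'E'
def overlay(name,v,q=0,S=5,half=(40,60)):
    x,y,yaw,w=v; out=[]
    for c in("scene","top"):
        im=snap(c)[:,:,::-1]; F=lambda P:proj(c,rx(np.array(P),yaw,x,y))
        m=F([[-.02,0,.1]])[0].astype(int); u0,v0=m-40; u0+=-10;u1,v1=u0+100,v0+85
        z=cv2.resize(im[v0:v1,u0:u1],None,fx=4,fy=4,interpolation=cv2.INTER_CUBIC)
        t=lambda P:[tuple(int(k) for k in (p-[u0,v0]+.5)*4) for p in F(P)]
        for p in t([[-.13,-.155,.012],[.08,-.155,.012],[.08,.165,.012],[-.13,.165,.012]]): cv2.circle(z,p,4,(255,0,255),1)
        for p in t(balls(w)): cv2.circle(z,p,7,(0,255,0),1)
        H=pawlpts(q)
        h=np.array(H["pawl_horn"]); L=t([h-[.018,0,0],h+[.028,0,0],[-.01,.095,.195],H["pawl_nose"]])
        for p in L: cv2.drawMarker(z,p,(255,255,0),0,8,1)
        out.append(z)
    cv2.imwrite(f"pics/{name}.png",np.hstack(out))
E
python3 - <<'E'
from h import *
overlay("o1",[.5765,.0355,.059,.0531])
E
```

```text
(no output)
```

View pics/o1.png

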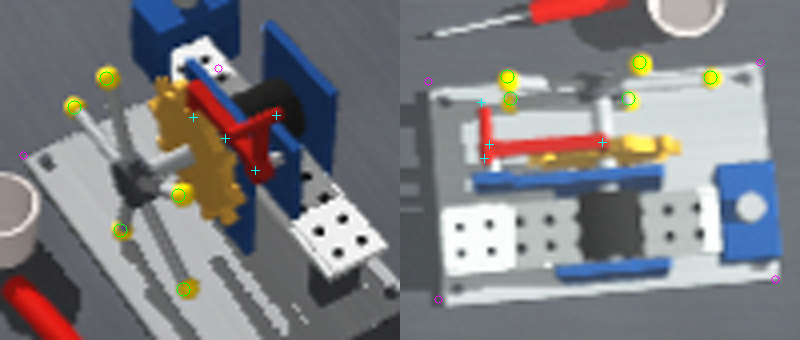

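The overlay agrees with the image. The balls sit within about 1 px, and the plate corners are off by about 1 px (e.g. the top-view left corner is seen at (432,90) and predicted at (428,82), on the 4x scale). I refine the fit with the yellow blobs and the corners.

```bash
cat >> h.py <<'E'
def blobs(c,P,r=5):
    im=snap(c); hsv=cv2.cvtColor(im,cv2.COLOR_RGB2HSV); m=cv2.inRange(hsv,(24,150,110),(34,255,255)); out=[]
    n,lab,st,cen=cv2.connectedComponentsWithStats(m)
    for i,p in enumerate(P):
        d=np.hypot(*(cen-p).T); d[0]=99; d[st[:,4]<6]=99; k=d.argmin()
        if d[k]<r: out.append((i,cen[k],st[k,4]))
    return out
E
python3 - <<'E'
from h import *
np.set_printoptions(precision=4,suppress=True)
v0=[.5765,.0355,.059,.0531]
C=np.array([[.08,.165,.012],[.08,-.155,.012],[-.13,-.155,.012],[-.13,.165,.012]])
m=proj("top",rx([[-.02,0,.1]],v0[2],v0[0],v0[1]))[0].astype(int)-[50,40]
cor=np.array([[432,90],[758,66],[780,279],[446,304]])-[400,0]; cor=cor/4-.5+m
B={c:blobs(c,proj(c,rx(balls(v0[3]),v0[2],v0[0],v0[1]))) for c in("scene","top")}
print(B)
def res(v):
    x,y,yaw,w=v; r=[.5*(proj("top",rx(C,yaw,x,y))-cor)]
    for c in B:
        q=proj(c,rx(balls(w),yaw,x,y))
        for i,a,n in B[c]: r.append((q[i]-a)[None])
    return np.vstack(r).ravel()
o=least_squares(res,v0,loss="soft_l1"); print(o.x,o.cost); print(res(o.x).reshape(-1,2))
x,y,yaw,w=o.x
for n,p in{"wheel":[-.01,0,.12],"pivot":[-.01,.095,.195],"horn":[-.01,.095,.25]}.items(): print(n,rx(p,yaw,x,y))
print(rx(balls(w),yaw,x,y))
for l,z in(("rivet_tin",0),("paint_tin",0),("bottle",0)):
    print(l,[(at_z("top",q["at"],z),q["p"]) for q in finder.tip_of(l,"top")[:1]])
E
```

```text
{'scene': [(0, array([224.5, 183. ]), np.int32(26)), (1, array([215.6875, 189.75  ]), np.int32(16)), (2, array([227.9091, 221.8182]), np.int32(11)), (3, array([244.7222, 235.8889]), np.int32(18)), (4, array([243.1667, 212.125 ]), np.int32(24))], 'top': [(0, array([251.8571, 159.8095]), np.int32(21)), (1, array([269.4667, 163.1333]), np.int32(15)), (3, array([218.8889, 169.6667]), np.int32(9)), (4, array([218.5789, 163.8947]), np.int32(19))]}
[0.5741 0.0339 0.0818 0.0547] 1.6883284183759195
[[-0.4174 -0.2327]
 [ 0.1962 -0.6097]
 [-0.0493 -0.1115]
 [-0.2539  0.2419]
 [-0.0124 -0.2369]
 [ 0.5774  0.6569]
 [ 0.2155 -0.9369]
 [-0.122  -0.7136]
 [ 0.0465 -0.3174]
 [-0.2967 -0.2793]
 [-0.3713 -0.1085]
 [ 0.2708 -0.3677]
 [-0.0672 -0.0865]]
wheel [[0.5641 0.0331 0.12  ]]
pivot [[0.5563 0.1277 0.195 ]]
horn [[0.5563 0.1277 0.25  ]]
[[ 0.6268  0.002   0.2133]
 [ 0.6321 -0.0616  0.1145]
 [ 0.626   0.0124  0.0233]
 [ 0.617   0.1217  0.0657]
 [ 0.6176  0.1153  0.1831]]
rivet_tin [(array([0.5847, 0.0396, 0.    ]), 0.58)]
paint_tin [(array([0.5583, 0.379 , 0.    ]), 0.66)]
bottle [(array([0.5869, 0.4632, 0.    ]), 0.61)]
```

```bash
cat >> h.py <<'E'
from scipy.spatial.transform import Rotation as Rn
V=[.5741,.0339,.0818,.0547]
def toolR():
    q=manip.get_state()["ee_rot"]; return Rn.from_quat(np.r_[q[1:],q[0]])
def plan(fx,fy,z,n,dn=1):
    """rows (tool cm/deg) to feeder (fx,fy), height z, tool x along feeder +y, straight down"""
    s=manip.get_state(); p=np.array(s["position"]); R=toolR()
    g=rx([fx,fy,z],V[2],V[0],V[1])[0]; a=V[2]+np.pi/2
    X=[np.cos(a),np.sin(a),0];Z=[0,0,-1];G=Rn.from_matrix(np.c_[X,np.cross(Z,X),Z])
    rv=(R.inv()*G).as_rotvec(degrees=True)
    d=(g-p)/n; dr=np.round(rv/n,1)
    for i in range(n):
        t=np.round(R.inv().apply(g-p)/(n-i)*100,2); p=p+R.apply(t/100); R=R*Rn.from_rotvec(dr,degrees=True); print([*t.tolist(),*dr.tolist(),1])
def feed():
    s=manip.get_state();p=np.array(s["position"])-[V[0],V[1],0];c,si=np.cos(V[2]),np.sin(V[2])
    f=s["contact_force"];print("t",round(s["clock"],2),"feeder mm",np.round([1e3*(c*p[0]+si*p[1]),1e3*(-si*p[0]+c*p[1]),1e3*p[2]],1),"F",np.round(f,1),"w",round(s["width"],4))
E
echo
```

Call:
servo_tool(increments=[[0,0,-3,0,0,0,1],[0,0,-3,0,0,0,1],[0,0,-3,0,0,0,1],[0,0,-3,0,0,0,1],[0,0,0,0,0,0,1]], squeeze=20)

```text
clock: 2.75
position: [0.2205, 0.5331, 0.3642]
ee_rot: [0.001, 0.195, 0.981, 0.004]
contact_force: [-0.3, -0.5, -0.3]
width: 0.0123
gripper_force: 0.0
```

```bash
python3 -c "
from h import *
feed();plan(0,.045,.33,18)"
```

```text
t 2.75 feeder mm [-311.7  526.4  364.2] F [-0.3 -0.5 -0.3] w 0.0123
[-2.76, -1.59, 0.18, 0.0, -0.0, 3.5, 1]
[-2.85, -1.42, 0.18, 0.0, -0.0, 3.5, 1]
[-2.93, -1.24, 0.18, 0.0, -0.0, 3.5, 1]
[-3.0, -1.06, 0.18, 0.0, -0.0, 3.5, 1]
[-3.06, -0.88, 0.18, 0.0, -0.0, 3.5, 1]
[-3.11, -0.69, 0.18, 0.0, -0.0, 3.5, 1]
[-3.15, -0.5, 0.18, 0.0, -0.0, 3.5, 1]
[-3.17, -0.3, 0.18, 0.0, -0.0, 3.5, 1]
[-3.19, -0.11, 0.18, 0.0, -0.0, 3.5, 1]
[-3.19, 0.09, 0.18, 0.0, -0.0, 3.5, 1]
[-3.18, 0.28, 0.18, 0.0, -0.0, 3.5, 1]
[-3.15, 0.47, 0.18, 0.0, -0.0, 3.5, 1]
[-3.12, 0.66, 0.17, 0.0, -0.0, 3.5, 1]
[-3.07, 0.85, 0.18, 0.0, -0.0, 3.5, 1]
[-3.01, 1.04, 0.17, 0.0, -0.0, 3.5, 1]
[-2.94, 1.22, 0.18, 0.0, -0.0, 3.5, 1]
[-2.87, 1.4, 0.17, 0.0, -0.0, 3.5, 1]
[-2.77, 1.58, 0.18, 0.0, -0.0, 3.5, 1]
```

Call:
servo_tool(increments=[[-2.8,-1.6,0.2,0,0,3.5,1],[-2.9,-1.4,0.2,0,0,3.5,1],[-2.9,-1.2,0.2,0,0,3.5,1],[-3.0,-1.1,0.2,0,0,3.5,1],[-3.1,-0.9,0.2,0,0,3.5,1]])

```text
clock: 3.25
position: [0.3177, 0.4035, 0.3484]
ee_rot: [-0.0, 0.343, 0.939, -0.0]
contact_force: [0.1, 0.1, -0.2]
width: 0.0003
gripper_force: 0.0
```

Call:
servo_tool(increments=[[-3.1,-0.7,0.2,0,0,3.5,1],[-3.1,-0.5,0.2,0,0,3.5,1],[-3.2,-0.3,0.2,0,0,3.5,1],[-3.2,-0.1,0.2,0,0,3.5,1],[-3.2,0.1,0.2,0,0,3.5,1]])

```text
clock: 3.75
position: [0.415, 0.2773, 0.3385]
ee_rot: [-0.0, 0.482, 0.876, -0.0]
contact_force: [-0.1, 0.3, 0.3]
width: 0.0
gripper_force: 0.0
```

Call:
servo_tool(increments=[[-3.2,0.3,0.2,0,0,3.5,1],[-3.1,0.5,0.2,0,0,3.5,1],[-3.1,0.7,0.2,0,0,3.5,1],[-3.1,0.8,0.2,0,0,3.5,1],[-3.0,1.0,0.2,0,0,3.5,1]])

```text
clock: 4.25
position: [0.5119, 0.1514, 0.3284]
ee_rot: [-0.0, 0.609, 0.793, -0.0]
contact_force: [-0.3, -0.3, -0.2]
width: 0.0002
gripper_force: 0.0
```

Call:
servo_tool(increments=[[-2.9,1.2,0.1,0,0,3.5,1],[-2.9,1.4,0.1,0,0,3.5,1],[-2.8,1.6,0,0,0,3.5,1],[0,0,0,0,0,0,1],[0,0,0,0,0,0,1]])

```text
clock: 4.75
position: [0.5698, 0.0762, 0.3262]
ee_rot: [-0.001, 0.679, 0.734, -0.001]
contact_force: [-0.3, 0.4, 0.0]
width: -0.0001
gripper_force: 0.0
```

```bash
python3 -c "
from h import *
feed();plan(.0,.045,.24,5)"
```

```text
t 4.75 feeder mm [ -0.8  42.5 326.2] F [-0.3  0.4  0. ] w -0.0001
[0.05, 0.02, 1.72, -0.0, -0.0, -0.0, 1]
[0.05, 0.02, 1.72, -0.0, -0.0, -0.0, 1]
[0.05, 0.02, 1.73, -0.0, -0.0, -0.0, 1]
[0.05, 0.02, 1.72, -0.0, -0.0, -0.0, 1]
[0.04, 0.02, 1.73, -0.0, -0.0, -0.0, 1]
```

Call:
servo_tool(increments=[[0,0,1.7,0,0,0,1],[0,0,1.7,0,0,0,1],[0,0,1.7,0,0,0,1],[0,0,1.7,0,0,0,1],[0,0,1.8,0,0,0,1]])

```text
clock: 5.25
position: [0.569, 0.078, 0.2408]
ee_rot: [-0.0, 0.678, 0.735, 0.0]
contact_force: [0.5, -0.1, -0.4]
width: -0.0002
gripper_force: 0.0
```

Call:
servo_tool(increments=[[0.6,0,0,0,0,0,1],[0.6,0,0,0,0,0,1],[0.6,0,0,0,0,0,1],[0.6,0,0,0,0,0,1],[0.6,0,0,0,0,0,1]])

```text
clock: 5.75
position: [0.5679, 0.1073, 0.2422]
ee_rot: [0.0, 0.678, 0.735, 0.001]
contact_force: [0.5, 0.2, 0.6]
width: 0.0004
gripper_force: 0.0
```

Call:
servo_tool(increments=[[0.4,0,0,0,0,0,1],[0.4,0,0,0,0,0,1],[0.4,0,0,0,0,0,1],[0.4,0,0,0,0,0,1],[0.4,0,0,0,0,0,1]])

```text
clock: 6.25
position: [0.5662, 0.1261, 0.2411]
ee_rot: [0.0, 0.679, 0.735, -0.0]
contact_force: [1.1, -4.1, -0.5]
width: 0.0001
gripper_force: 1.6
```

```bash
python3 -c "
from h import *
feed()"
```

```text
t 6.25 feeder mm [ -0.4  92.5 241.1] F [ 1.1 -4.1 -0.5] w 0.0001
```

Contact is made at about 4 N and the horn is moving. I keep going until the pawl is at about 0.6–0.7 rad.

Call:
servo_tool(increments=[[0.4,0,0,0,0,0,1],[0.4,0,0,0,0,0,1],[0.4,0,0,0,0,0,1],[0.4,0,0,0,0,0,1],[0.2,0,0,0,0,0,1]])

```text
clock: 6.75
position: [0.5645, 0.145, 0.2414]
ee_rot: [-0.0, 0.678, 0.735, 0.0]
contact_force: [0.7, -3.4, 0.2]
width: 0.0001
gripper_force: 1.2
```

Call:
servo_tool(increments=[[-1,0,0,0,0,0,1],[-1,0,0,0,0,0,1],[-1,0,0,0,0,0,1],[0,0,-4,0,0,0,1],[0,0,-4,0,0,0,1]])

```text
clock: 7.25
position: [0.5662, 0.1133, 0.3209]
ee_rot: [-0.002, 0.679, 0.734, -0.001]
contact_force: [1.5, -0.4, 0.7]
width: -0.0003
gripper_force: 0.0
```

```bash
python3 -c "
from h import *
feed();plan(.052,-.075,.31,5)
overlay('o2',V,.6)"
```

```text
t 7.25 feeder mm [ -1.3  79.8 320.9] F [ 1.5 -0.4  0.7] w -0.0003
[-3.09, 1.08, 0.21, -0.0, -0.0, -0.0, 1]
[-3.09, 1.08, 0.21, -0.0, -0.0, -0.0, 1]
[-3.09, 1.08, 0.21, -0.0, -0.0, -0.0, 1]
[-3.1, 1.08, 0.22, -0.0, -0.0, -0.0, 1]
[-3.09, 1.08, 0.21, -0.0, -0.0, -0.0, 1]
```

View pics/o2.png

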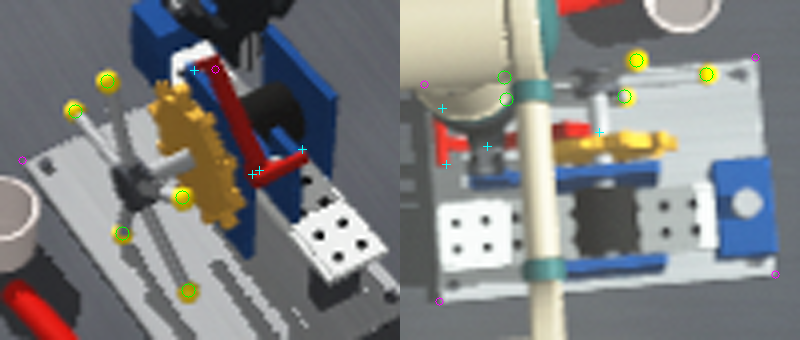

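The pawl is lifted to about 0.65 rad (horn at (302,155), nose above the wheel at (200,65)). The wheel has not moved. Next is spoke 0.

Call:
servo_tool(increments=[[-3.1,1.1,0.2,0,0,0,1],[-3.1,1.1,0.2,0,0,0,1],[-3.1,1.1,0.2,0,0,0,1],[-3.1,1.1,0.2,0,0,0,1],[-3.1,1.0,0.2,0,0,0,1]])

```text
clock: 7.85
position: [0.6333, -0.0376, 0.3107]
ee_rot: [-0.0, 0.679, 0.734, 0.0]
contact_force: [0.3, 0.2, -0.4]
width: -0.0001
gripper_force: 0.0
```

Call:
servo_tool(increments=[[0,0,2,0,0,0,1],[0,0,3,0,0,0,1],[0,0,3,0,0,0,1],[0,0,2.5,0,0,0,1],[0,0,0,0,0,0,1]])

```text
clock: 8.35
position: [0.6302, -0.0361, 0.2018]
ee_rot: [-0.004, 0.679, 0.734, -0.002]
contact_force: [-0.3, -0.0, -0.4]
width: 0.0001
gripper_force: 0.0
```

```bash
python3 -c "
from h import *
feed()"
```

```text
t 8.35 feeder mm [ 50.2 -74.3 201.8] F [-0.3 -0.  -0.4] w 0.0001
```

Call:
servo_tool(increments=[[0.6,0,0,0,0,0,1],[0.6,0,0,0,0,0,1],[0.6,0,0,0,0,0,1],[0.5,0,0,0,0,0,1],[0.5,0,0,0,0,0,1]])

```text
clock: 8.85
position: [0.6315, -0.0081, 0.2077]
ee_rot: [0.002, 0.678, 0.735, 0.0]
contact_force: [-0.2, -2.4, 2.3]
width: -0.0
gripper_force: 1.5
```

Call:
servo_tool(increments=[[0.5,0,0,0,0,0,1],[0.5,0,0,0,0,0,1],[0.5,0,0,0,0,0,1],[0.5,0,0,0,0,0,1],[0.5,0,0,0,0,0,1]])

```text
clock: 9.35
position: [0.6288, 0.0176, 0.2061]
ee_rot: [-0.0, 0.678, 0.735, -0.0]
contact_force: [-0.2, -2.3, 1.5]
width: -0.0001
gripper_force: 1.2
```

Call:
servo_tool(increments=[[0.4,0,0,0,0,0,1],[0.4,0,0,0,0,0,1],[0.4,0,0,0,0,0,1],[0.3,0,0,0,0,0,1],[0,0,0,0,0,0,1]])

```text
clock: 9.85
position: [0.6275, 0.0328, 0.206]
ee_rot: [-0.001, 0.678, 0.735, 0.0]
contact_force: [0.2, -0.6, -0.2]
width: -0.0001
gripper_force: 0.2
```

```bash
cat >> h.py <<'E'
def wheel(w0):
    x,y,yaw,_=V; r=[]
    B={c:blobs(c,proj(c,rx(balls(w0),yaw,x,y)),6) for c in("scene","top")}
    f=lambda v:np.concatenate([proj(c,rx(balls(v[0]),yaw,x,y))[i]-a for c in B for i,a,n in B[c]])
    o=least_squares(f,[w0],loss="soft_l1"); print("wheel",o.x,o.cost,[(c,i) for c in B for i,a,n in B[c]]); return o.x[0]
E
python3 -c "
from h import *
feed();wheel(-.55)"
```

```text
t 9.85 feeder mm [ 53.2  -5.4 206. ] F [ 0.2 -0.6 -0.2] w -0.0001
wheel [-0.47451033] 1.4319170526340288 [('scene', 0), ('scene', 2), ('scene', 3), ('scene', 4), ('top', 1), ('top', 3), ('top', 4)]
```

Call:
servo_tool(increments=[[0.3,0,0,0,0,0,1],[0.3,0,0,0,0,0,1],[0.3,0,0,0,0,0,1],[0.3,0,0,0,0,0,1],[0,0,0,0,0,0,1]])

```text
clock: 10.45
position: [0.6268, 0.0444, 0.2063]
ee_rot: [-0.0, 0.678, 0.735, 0.0]
contact_force: [0.1, -1.1, -0.3]
width: -0.0003
gripper_force: 0.7
```

```bash
python3 -c "
from h import *
feed();wheel(-.6)"
```

```text
t 10.45 feeder mm [ 53.4   6.2 206.3] F [ 0.1 -1.1 -0.3] w -0.0003
wheel [-0.60787481] 1.4584153877018484 [('scene', 0), ('scene', 2), ('scene', 3), ('scene', 4), ('top', 1), ('top', 2), ('top', 3)]
```

One small nudge of 2 mm, then retreat and look.

Call:
servo_tool(increments=[[0.1,0,0,0,0,0,1],[0.1,0,0,0,0,0,1],[0,0,0,0,0,0,1],[-1,0,0,0,0,0,1],[-1,0,0,0,0,0,1]])

```text
clock: 11.05
position: [0.6282, 0.0262, 0.2064]
ee_rot: [-0.0, 0.678, 0.735, 0.0]
contact_force: [-0.2, 0.6, 0.5]
width: -0.0003
gripper_force: 0.0
```

Call:
servo_tool(increments=[[0,0,-3,0,0,0,1],[0,0,-3,0,0,0,1],[0,0,-3,0,0,0,1],[0,0,-3,0,0,0,1],[0,0,0,0,0,0,1]])

```text
clock: 11.55
position: [0.6302, 0.0255, 0.3316]
ee_rot: [0.004, 0.679, 0.734, 0.003]
contact_force: [0.3, 0.6, 0.5]
width: 0.0002
gripper_force: 0.0
```

```bash
python3 -c "
from h import *
feed();w=wheel(-.62);plan(0,.165,.33,10);overlay('o3',V[:3]+[w],.65)"
```

```text
t 11.55 feeder mm [ 55.2 -13.  331.6] F [0.3 0.6 0.5] w 0.0002
wheel [-0.61127365] 2.3508595062550253 [('scene', 0), ('scene', 1), ('scene', 2), ('scene', 3), ('scene', 4), ('top', 0), ('top', 1), ('top', 3)]
[1.78, -0.54, -0.03, 0.0, -0.0, -0.0, 1]
[1.78, -0.54, -0.03, 0.0, -0.0, -0.0, 1]
[1.77, -0.54, -0.03, 0.0, -0.0, -0.0, 1]
[1.78, -0.54, -0.03, 0.0, -0.0, -0.0, 1]
[1.77, -0.54, -0.03, 0.0, -0.0, -0.0, 1]
[1.78, -0.54, -0.03, 0.0, -0.0, -0.0, 1]
[1.77, -0.54, -0.03, 0.0, -0.0, -0.0, 1]
[1.78, -0.54, -0.03, 0.0, -0.0, -0.0, 1]
[1.77, -0.54, -0.03, 0.0, -0.0, -0.0, 1]
[1.78, -0.53, -0.04, 0.0, -0.0, -0.0, 1]
```

View pics/o3.png

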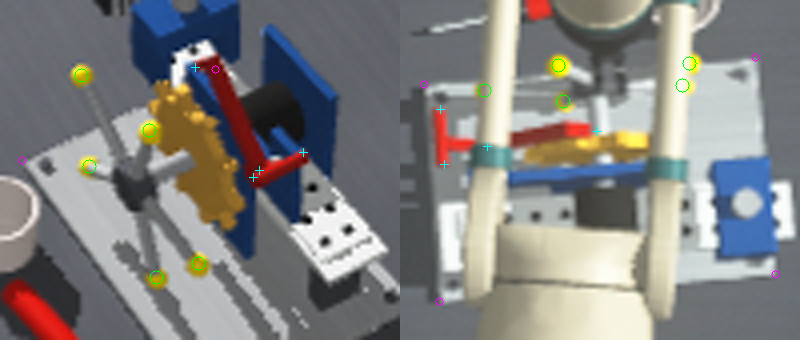

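The wheel is at about -0.61, so one notch back. All balls match the fit and the pawl is still up. Next I push the horn back from the +y side.

Call:
servo_tool(increments=[[1.8,-0.5,0,0,0,0,1],[3,-0.9,0,0,0,0,1],[3.2,-1,0,0,0,0,1],[3.2,-1,0,0,0,0,1],[3,-1,0,0,0,0,1]])

```text
clock: 12.25
position: [0.5713, 0.1664, 0.3251]
ee_rot: [-0.001, 0.678, 0.735, -0.001]
contact_force: [-0.5, 0.5, -0.5]
width: -0.0
gripper_force: 0.0
```

Call:
servo_tool(increments=[[2.5,-0.7,0,0,0,0,1],[1.1,-0.3,0,0,0,0,1],[0,0,3,0,0,0,1],[0,0,3,0,0,0,1],[0,0,3.1,0,0,0,1]])

```text
clock: 12.75
position: [0.5598, 0.1994, 0.234]
ee_rot: [0.0, 0.678, 0.735, -0.0]
contact_force: [0.0, 0.6, -0.3]
width: -0.0003
gripper_force: 0.0
```

```bash
python3 -c "
from h import *
feed()"
```

```text
t 12.75 feeder mm [ -0.7 166.1 234. ] F [ 0.   0.6 -0.3] w -0.0003
```

Call:
servo_tool(increments=[[-0.5,0,-0.2,0,0,0,1],[-0.5,0,0,0,0,0,1],[-0.5,0,0,0,0,0,1],[-0.5,0,0,0,0,0,1],[-0.5,0,0,0,0,0,1]])

```text
clock: 13.25
position: [0.5634, 0.176, 0.2397]
ee_rot: [-0.0, 0.679, 0.734, 0.004]
contact_force: [-1.0, 6.4, 4.6]
width: 0.0
gripper_force: 2.9
```

Call:
servo_tool(increments=[[-0.4,0,0,0,0,0,1],[-0.4,0,0,0,0,0,1],[-0.4,0,0,0,0,0,1],[-0.4,0,0,0,0,0,1],[-0.4,0,0,0,0,0,1]])

```text
clock: 13.75
position: [0.5637, 0.1537, 0.2371]
ee_rot: [-0.0, 0.679, 0.735, -0.0]
contact_force: [0.0, 1.2, 0.5]
width: -0.0
gripper_force: 0.8
```

Call:
servo_tool(increments=[[-0.2,0,0,0,0,0,1],[-0.2,0,0,0,0,0,1],[-0.2,0,0,0,0,0,1],[-0.1,0,0,0,0,0,1],[0,0,0,0,0,0,1]])

```text
clock: 14.25
position: [0.5643, 0.147, 0.2372]
ee_rot: [0.0, 0.678, 0.735, -0.0]
contact_force: [-0.3, -0.2, -0.7]
width: -0.0001
gripper_force: 0.2
```

```bash
python3 -c "
from h import *
feed();wheel(-.62)"
```

```text
t 14.25 feeder mm [ -0.5 113.5 237.2] F [-0.3 -0.2 -0.7] w -0.0001
wheel [-0.62038224] 6.00742712734753 [('scene', 0), ('scene', 1), ('scene', 2), ('scene', 3), ('scene', 4), ('top', 0), ('top', 1), ('top', 2), ('top', 3)]
```

Call:
servo_tool(increments=[[-0.1,0,0,0,0,0,1],[-0.1,0,0,0,0,0,1],[-0.1,0,0,0,0,0,1],[0,0,0,0,0,0,1],[0,0,0,0,0,0,1]])

```text
clock: 14.85
position: [0.5646, 0.1443, 0.2373]
ee_rot: [0.0, 0.678, 0.735, -0.0]
contact_force: [0.2, 0.1, 1.1]
width: 0.0003
gripper_force: 0.4
```

```bash
python3 -c "
from h import *
feed()"
```

```text
t 14.85 feeder mm [ -0.4 110.8 237.3] F [0.2 0.1 1.1] w 0.0003
```

Call:
servo_tool(increments=[[-0.1,0,0,0,0,0,1],[-0.1,0,0,0,0,0,1],[-0.1,0,0,0,0,0,1],[0,0,0,0,0,0,1],[0,0,0,0,0,0,1]])

```text
clock: 15.35
position: [0.5647, 0.1436, 0.2374]
ee_rot: [-0.002, 0.678, 0.735, 0.002]
contact_force: [-1.4, 6.5, 0.8]
width: 0.0001
gripper_force: 3.4
```

```bash
python3 -c "
from h import *
feed();overlay('o4',V[:3]+[-.615],0)"
```

```text
t 15.35 feeder mm [ -0.4 110.1 237.4] F [-1.4  6.5  0.8] w 0.0001
```

View pics/o4.png

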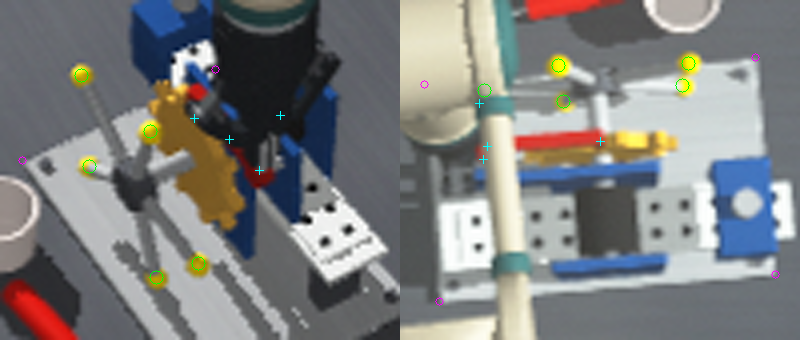

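The arm has stalled at the expected stop position with the force rising. I press slightly more to be sure, then back off and look.

Call:
servo_tool(increments=[[-0.1,0,0,0,0,0,1],[-0.1,0,0,0,0,0,1],[0,0,0,0,0,0,1],[0,0,0,0,0,0,1],[0,0,0,0,0,0,1]])

```text
clock: 15.95
position: [0.5647, 0.1435, 0.2374]
ee_rot: [-0.003, 0.678, 0.735, 0.003]
contact_force: [-1.1, 10.6, 0.9]
width: 0.0002
gripper_force: 5.5
```

Call:
servo_tool(increments=[[0.5,0,0,0,0,0,1],[1,0,0,0,0,0,1],[1.5,0,0,0,0,0,1],[1,0,-2,0,0,0,1],[0,0,-4,0,0,0,1]])

```text
clock: 16.45
position: [0.5598, 0.1806, 0.2944]
ee_rot: [-0.003, 0.678, 0.735, -0.003]
contact_force: [0.4, -0.1, 0.5]
width: -0.0002
gripper_force: 0.0
```

Call:
servo_tool(increments=[[4,0,-3,0,0,0,1],[4,0,-2,0,0,0,1],[4,0,0,0,0,0,1],[4,1,0,0,0,0,1],[0,0,0,0,0,0,1]])

```text
clock: 16.95
position: [0.5588, 0.3451, 0.3462]
ee_rot: [-0.001, 0.677, 0.736, 0.001]
contact_force: [0.6, -0.7, -0.8]
width: -0.0002
gripper_force: 0.0
```

```bash
python3 -c "
from h import *
feed();w=wheel(-.62);overlay('o5',V[:3]+[w],0)"
```

```text
t 16.95 feeder mm [ 10.2 311.4 346.2] F [ 0.6 -0.7 -0.8] w -0.0002
wheel [-0.62419262] 5.637734705915861 [('scene', 0), ('scene', 1), ('scene', 2), ('scene', 3), ('scene', 4), ('top', 0), ('top', 1), ('top', 2), ('top', 4)]
```

View pics/o5.png

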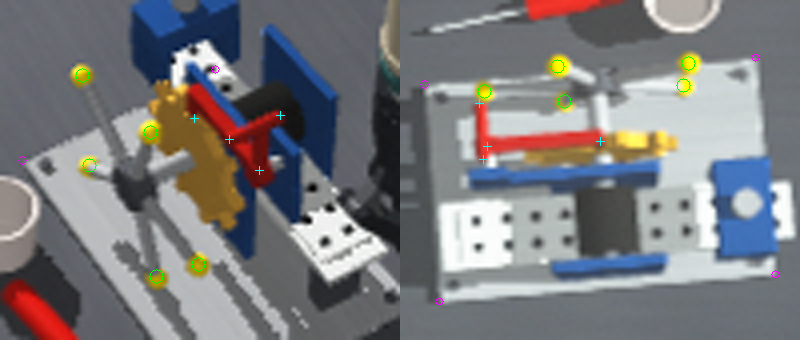

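The pawl is down, matching its pose in the first picture (horn at (280,115), nose at the wheel at (195,110)). The wheel is at about -0.62 and the robot is clear of everything.

```bash
python3 -c "
from h import *
print(manip.sign_off())"
```

```text
the job is handed in; nothing more can be done
None
```

The job is handed in: the wheel is turned back one notch (measured about -0.62 rad, target -0.628), the pawl is pushed fully down on its stop, and the arm was clear of everything after about 17 s of the 64 s allowed.

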